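# Check that two bushings line up with a rod

### The job

Put the headed steel bushing into the empty hole in the bracket's upper arm, head up and fully home, and let go of it. Then, to check that it lines up with the bushing below, take the plain rod out of its stand and thread it from above through the new bushing and on through the one in the lower arm. Finish while still holding the rod like that, upright, its lower end standing out clearly below the lower bushing but not touching the table; do not shift the paint jar, the grease tube or the tape roll.

Things in the scene. Friction and masses are not known exactly. Their poses are not given: they have to be found in the camera images.
- pocket (a point): centre of the mouth of the empty round through-hole in the upper arm of the bracket (see bracket), at the arm's upper face, 114 mm above the table; hole diameter 27 mm, slightly chamfered. z is up along the hole.
- lower_bore (a point): centre of the upper end of the steel bushing fixed in the bracket's lower arm, 72 mm above the table and straight below the pocket. Its bore is 16 mm wide and open at both ends; the bushing is 19 mm long, so its lower end is 53 mm above the table. Below it there is free air down to the table.
- bushing_center (a point): loose headed steel bushing, standing head up on the table, 28 mm tall: barrel 24 mm across and 16 mm long, head 36 mm across and 12 mm thick, through-bore 16 mm. Point on its axis, half-way up, 2 mm below the head's underside; z from barrel to head. Seated, the head lies on the upper arm (its top 12 mm above it) and this point is 2 mm below the pocket point.
- rod_center (a point): the plain round steel rod, 12 mm across and 160 mm long, bevelled at both ends, about 0.12 kg, standing upright in its stand. The point lies on its axis, half-way along (80 mm from each end); z runs along the rod, up at the start.
- stand: fixed dark steel block, 60 x 60 x 40 mm, that holds the rod upright in a blind hole of 14 mm, 32 mm deep, in the middle of its top. Origin at the centre of its underside.
- jar: loose paint jar, 56 mm across, 66 mm tall, a bystander. Origin at the centre of its underside.
- grease: loose grease tube, 57 x 150 x 40 mm, lying, a bystander. Origin at the centre of its underside.
- tape: loose roll of paper tape, 89 mm across, 19 mm tall, lying flat, a bystander. Origin at the centre of its underside.
- bracket: fixed dark steel C-shaped bracket, 114 mm tall, open towards the robot: two level arms one above the other, each 68 (x) x 66 (y) x 14 mm, on a column behind them (34 to 62 mm along +x, no taller than the upper arm), and two 12 mm high feet at the sides. Origin on the table straight below both holes, x towards the column, z up.
- bushing: the loose bushing; origin at the centre of the barrel's lower end.
- rod: the rod; origin at the centre of the end that is lower at the start.
There are look-alikes about, which are no part of the job. Of the things like the bushing, leave any that is yellow; of the rest the smaller one is meant. What is meant by the bracket is not yellow, and is the smaller of those in its own colour.

How it is judged:
On the way, in this order (a step that is already met when the one before it is completed fails the run):
1. the bushing sits in the upper arm, head up and fully home, and is let go (horizontal distance between bushing_center and pocket below 0.004 m and height (world z) of bushing_center between 0.109 and 0.1145 m and angle between bushing's own z axis and vertical below 0.08 rad and contact force between the fingers and bushing below 0.1 N), for 0.2 s.
2. the rod has entered the new bushing from above (horizontal distance between rod_center and pocket below 0.012 m and angle between the z axis of rod and the z axis of bracket, either way round below 0.12 rad and height (world z) of rod_center between 0.13 and 0.195 m).
At the end, for the whole second after the job is handed in: Bushing seated head up (2.5 mm in height, 4 mm off axis, 0.08 rad), fingers off it; rod through both bushings (centre within 5 mm of their axis, 0.1 rad), its lower end 4 to 50 mm above the table (lower bushing ends at 53 mm), at rest and still gripped (over 1 N) (all of step 1 and horizontal distance between rod_center and lower_bore below 0.005 m and angle between the z axis of rod and the z axis of bracket, either way round below 0.1 rad and height (world z) of rod_center between 0.084 and 0.13 m and contact force between the fingers and rod above 1 N and linear speed of rod below 0.02 m/s); the arm keeps its last pose, push and grip.
It fails at once if the paint jar, the grease tube or the tape roll is shifted by more than 25 mm (distance of any of jar, grease, tape from where it was at the start of the episode above 0.025 m).
It also fails if it takes over 64 s, if anything falls off the work surface, if the arm or the gripper's body presses on something with over 40 N, if the wrist force passes 120 N, or if a joint passes its speed limit or range.

### The arm

A 6-joint arm with a two-finger parallel gripper is mounted at the origin on a cart in front of the work surface, level with it; the furniture and walls round the work are solid. World frame = base frame: x ahead of the robot, y to its left, z up, the work surface at z = 0. Lengths are in m, angles in rad, forces in N, time in s.
With the tool pointing down it reaches from about 0.4 to 0.925 m from the base axis. Payload 12.5 kg.
Tool frame: the origin (TCP) lies on the centre line of the jaws, within the pads' length; the fingertips stand 22 mm ahead of it and the grasp point (between the pads) lies 3 mm ahead of it; x points along the fingers, z is the direction in which the jaws open and shut, and the axes are right-handed (so a half turn about x gives the same grasp; the last joint's range is limited). The gripper opens to 95 mm and grips with 3 to 60 N. Pads are 20 mm wide; open, the fingers measure 119 mm over their backs; the gripper's body (75 mm by 180 mm) begins 59 mm behind the grasp point.
Start: joints at [1.026, 0.491, 1.559, -0, 1.092, -0.106], TCP at [0.266, 0.566, 0.237] pointing down, gripper open.
Joint ranges: [-3.1, 3.1], [-0.84, 2.19], [0.05, 2.79], [-1.13, 4.28], [0.06, 2.93], [-2.69, 2.69]. Speed limits (rad/s): [2.22, 2.22, 2.79, 3.14, 3.14, 3.14].

### API

Orientations are given as a rotation vector (axis times angle).
In Python, from cell import manip gives the robot as it stands. The module is installed in compiled form; this text tells all that it offers.
- The arm moves only by the shell command python3 -m inch 'ROWS' [FORCE]. ROWS is JSON, a list that holds one entry, the list of rows, each a list of 7 numbers: the shift along the tool's x, y, z in mm, then the turn, a rotation vector about the tool's x, y, z in units of 5 degrees (1.0 is 5 degrees), then the opening, from 0 (shut) to 1 (fully open). In form: [[[tx, ty, tz, rx, ry, rz, jaw], ...]]. A call has 1 to 10 rows; each row is the pose to reach, as a shift and turn from the pose commanded when the call began, along the tool's axes at that moment; what a row does not reach only later rows make up. A row lasts 1/12 s, in which the tool goes at most 41.7 mm and 7.16 degrees, less where a joint would pass 70% of its speed; a pose out of reach is approached as far as the arm can. A call with a gripper value outside its range is refused whole. The fingers move at their own pace and stop on an object; FORCE is the grip in N (left out, the last holds). Time passes only in rows, so rows that repeat a pose let the fingers close. It gives the time, the measured TCP pose, the force and the opening at its end, in the units of the state.
- manip.read_state(): the state, without advancing time (a new reading comes with each control period).
- manip.camera(name): name is "side" or "top"; returns (picture, depth): 400x640x3 uint8, red, green, blue; 400x640 float32, m along the optical axis (not along the pixel's ray), 0 where there is no reading.
- manip.calibration(name): a dict with "fx", "fy", "cx", "cy" (pixels), "position" and "orientation" of the camera in the world. Camera axes: x right, y up, looking along -z (the intrinsics and any distortion apply to the point x, -y, -z); pixel columns grow to the right and rows downward; lengths in m; the calibration is good to about 2 mm. A picture is of the moment at which its call begins. calibration takes no time and is no camera call.
- manip.finish_job(): hands the job in, once; it reports no verdict.
Trained networks look in the newest picture that a camera, given by its name, has taken for a name from the list of things; names that differ only in an ending like _2 or _b are one class to them, and where a whole thing is asked for, a point or a joint stands for the part that bears it (a point fixed in the world has none). Each returns a list of dicts, best first, with "conf" (0 to 1); they miss things now and then, are a little off and sometimes report something else, mostly with a low value. They report only what shows in the picture. A call takes as long as a camera call. They do not tell look-alikes from the thing itself.
- manip.look_for(camera, name): "bbox" ([left, top, width, height] in pixels, round what is visible of it).
The state is a dict: "time_s": time; "q": joint angles; "qvel": joint speeds; "effort": joint torques, N m; "ee_pos": TCP position; "tool_rot": TCP orientation; "wrist_force": force on the tool from outside, world axes, zero at the start; "moment": the same for the moment, N m; "width": opening from 0.0 (shut) to 1.0 (fully open).
Only numpy, scipy, OpenCV 4.12 (cv2) and the standard library are available. Lean on these libraries where they do the work, as an engineer would, in place of code of your own. Each camera call takes 0.05 s, during which the arm holds its last target. There are 200 camera calls.

## Working session

There is one attempt and no reset: what is moved stays moved. The work goes in short steps, Python scripts to look and compute and a shell command to move; the robot and the scene stay as the last step left them, time stands still between calls to the robot, and variables do not carry over. Pictures are saved under pics/ and viewed, about 8 in all and at most 12, crops included, and the job is handed in when it is done.

```bash
mkdir -p pics; cat > h.py <<'E'
from cell import manip
import numpy as np, cv2
from scipy.spatial.transform import Rotation as R
def rot(o):
    o=np.array(o,float)
    if o.shape==(3,3): return o
    return R.from_rotvec(o).as_matrix() if o.size==3 else R.from_quat(o).as_matrix()
def cloud(name,depth):
    c=manip.calibration(name); v,u=np.mgrid[0:400,0:640]
    p=np.stack([(u-c['cx'])/c['fx']*depth,-(v-c['cy'])/c['fy']*depth,-depth],-1)
    return p@rot(c['orientation']).T+np.array(c['position'])
E
python3 - <<'E'
from h import *
for n in('top','side'):
    im,d=manip.camera(n); np.savez(f'pics/{n}0.npz',im=im,d=d); cv2.imwrite(f'pics/{n}0.png',im[:,:,::-1]); print(n,manip.calibration(n))
    P=cloud(n,d)
    for k in('bushing','bracket','rod','stand','jar','grease','tape'):
        for r in manip.look_for(n,k):
            if r['conf']>.3:
                l,t,w,h=map(int,r['bbox']); q=P[min(t+h//2,399),min(l+w//2,639)]; print(k,round(r['conf'],2),(l,t,w,h),q.round(3))
s=manip.read_state(); print(s)
E
```

```text
top {'fx': 485.5131392728008, 'fy': 485.5131392728008, 'cx': 320.19169819489497, 'cy': 201.89621091738238, 'position': array([0.44647786, 0.05116284, 1.39888111]), 'orientation': array([ 0.04847012, -0.07355679, -1.54330047])}
bushing 0.66 (253, 202, 17, 18) [ 0.525  0.201 -0.007]
bushing 0.64 (202, 204, 7, 13) [0.524 0.36  0.003]
bushing 0.53 (226, 206, 8, 11) [0.522 0.286 0.019]
bracket 0.94 (296, 174, 43, 46) [0.565 0.04  0.061]
bracket 0.78 (346, 218, 48, 49) [ 0.444 -0.102  0.118]
bracket 0.75 (273, 235, 53, 58) [0.384 0.082 0.154]
bracket 0.5 (422, 214, 14, 9) [ 0.51  -0.249  0.154]
bracket 0.46 (226, 201, 12, 12) [0.534 0.282 0.007]
stand 0.9 (410, 209, 23, 22) [ 0.508 -0.248  0.066]
jar 0.55 (262, 133, 17, 19) [0.715 0.175 0.059]
tape 0.69 (318, 134, 28, 32) [ 0.709 -0.     0.   ]
side {'fx': 366.688847378343, 'fy': 366.688847378343, 'cx': 318.7970775550839, 'cy': 197.04007838371612, 'position': array([ 0.37685213, -0.57944082,  0.67581207]), 'orientation': array([ 0.84750296, -0.11377718, -0.27452687])}
bushing 0.6 (273, 153, 10, 12) [0.513 0.338 0.028]
bushing 0.5 (284, 183
[... 422 characters left out ...]
56 0.027 0.073]
tape 0.7 (360, 214, 38, 28) [ 0.705  0.007 -0.004]
{'time_s': 0.8, 'q': array([ 1.02639902e+00,  4.90865713e-01,  1.55889682e+00,  1.13634540e-05,
        1.09168126e+00, -1.05585088e-01]), 'qvel': array([-0.00054026, -0.00179698,  0.0008138 ,  0.00094091, -0.00166099,
        0.00056719]), 'effort': array([ 7.32918143e-04, -6.12421060e+01, -2.58421040e+01,  6.93185418e-02,
        4.44772525e-02, -5.74747264e-05]), 'ee_pos': array([0.26551969, 0.56581789, 0.23668335]), 'tool_rot': array([-0.88010954,  1.38528213,  0.88023293]), 'wrist_force': array([-0.51269074,  0.32584666, -0.33033179]), 'moment': array([ 0.03352213, -0.00522978, -0.00551273]), 'width': 0.9993716440921251}
```

```bash
python3 -c "
import cv2,numpy as np
a=cv2.imread('pics/top0.png');b=cv2.imread('pics/side0.png')
cv2.imwrite('pics/both.png',cv2.resize(np.vstack([a,b]),(480,600)))"
```

```text
(no output)
```

View pics/top0.png

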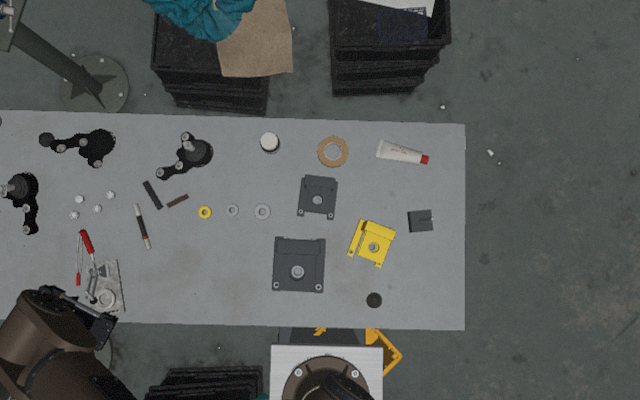

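View pics/side0.png

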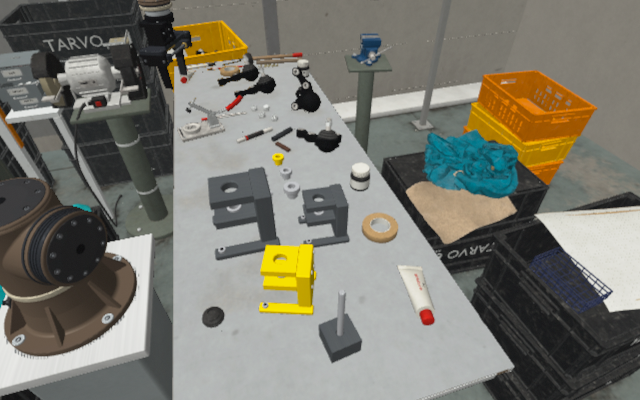

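Top view: yellow bushing at (204,212), the small steel one at (232,210) and a larger one at (262,212). The target bracket is the smaller dark one at (317,195), with its column towards +x, and the rod and stand are at (421,220). The side view agrees.

```bash
python3 - <<'E'
from h import *
t=np.load('pics/top0.npz');s=np.load('pics/side0.npz')
def crop(a,l,tp,w,h,k): return cv2.resize(a['im'][tp:tp+h,l:l+w,::-1],(w*k,h*k),interpolation=cv2.INTER_CUBIC)
A=[crop(t,222,200,20,20,15)[:300,:300],crop(t,297,172,50,50,6),crop(t,405,203,30,30,10)]
B=[crop(s,273,160,25,25,12),crop(s,298,183,50,50,6),crop(s,320,286,30,30,10)]
cv2.imwrite('pics/m.png',cv2.resize(np.vstack([np.hstack(A),np.hstack(B)]),(800,533)))
for n,a in(('top',t),('side',s)):
    P=cloud(n,a['d'])
    def st(name,x0,x1,y0,y1,z0,z1):
        m=(P[...,0]>x0)&(P[...,0]<x1)&(P[...,1]>y0)&(P[...,1]<y1)&(P[...,2]>z0)&(P[...,2]<z1)
        q=P[m]; 
        if len(q)<3: print(n,name,len(q));return
        print(n,name,len(q),'med',np.median(q,0).round(4),'mid',((np.percentile(q,3,axis=0)+np.percentile(q,97,axis=0))/2).round(4),'rng',(np.ptp(q,axis=0)).round(3))
    st('bush',.49,.57,.25,.32,.014,.05)
    st('bracket top',.5,.66,-.04,.09,.10,.13)
    st('stand',.45,.56,-.32,-.20,.03,.05)
    st('rod',.47,.55,-.30,-.21,.07,.2)
    st('table',.5,.57,.29,.34,-.03,.01)
E
```

```text
top bush 110 med [0.5266 0.2791 0.0267] mid [0.5266 0.2792 0.0264] rng [0.034 0.034 0.016]
top bracket top 880 med [0.5778 0.0385 0.1139] mid [0.5707 0.0369 0.114 ] rng [0.101 0.082 0.02 ]
top stand 414 med [ 0.5063 -0.2509  0.0398] mid [ 0.5095 -0.2538  0.0397] rng [0.063 0.067 0.019]
top rod 56 med [ 0.5088 -0.2504  0.1373] mid [ 0.5094 -0.2532  0.1224] rng [0.012 0.011 0.103]
top table 382 med [ 5.369e-01  3.172e-01 -2.000e-04] mid [ 5.351e-01  3.154e-01 -1.000e-04] rng [0.068 0.049 0.014]
side bush 102 med [0.5214 0.2719 0.0256] mid [0.5214 0.2764 0.0231] rng [0.034 0.036 0.014]
side bracket top 970 med [0.5682 0.0278 0.1128] mid [0.5652 0.0313 0.1084] rng [0.103 0.085 0.017]
side stand 979 med [ 0.5018 -0.2631  0.0394] mid [ 0.5054 -0.2586  0.0374] rng [0.066 0.066 0.02 ]
side rod 245 med [ 0.5039 -0.2607  0.1283] mid [ 0.5052 -0.2588  0.1213] rng [0.012 0.011 0.099]
side table 127 med [ 0.5487  0.3187 -0.0011] mid [ 0.5347  0.3147 -0.0012] rng [0.068 0.05  0.007]
```

View pics/m.png

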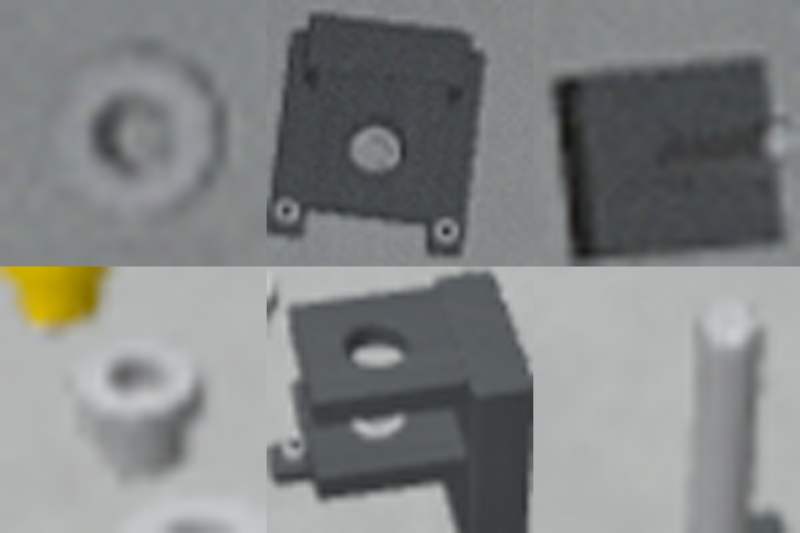

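Crops: the bushing stands clear of its neighbours, and the empty hole shows in the smaller dark bracket with the lower bushing visible under it. The rod is upright. The two cameras disagree by about 5 mm, so I'll calibrate them by touching the bushing.

```bash
cat >> h.py <<'E'
def rows(x,y,z,yaw=None):
    """print shift/turn (tool axes, mm / 5deg units) from measured pose to TCP target, tool down, jaw axis at world yaw (deg)"""
    s=manip.read_state(); T=rot(s['tool_rot']); d=T.T@(np.array([x,y,z])-s['ee_pos'])*1000
    out=d.round(1)
    cur=np.degrees(np.arctan2(T[1,2],T[0,2]))
    if yaw is None: yaw=cur
    best=None
    for k in(0,180):
        a=np.radians(yaw+k); zz=np.array([np.cos(a),np.sin(a),0]); xx=np.array([0,0,-1.]); M=np.stack([xx,np.cross(zz,xx),zz],1)
        r=R.from_matrix(T.T@M).as_rotvec()
        if best is None or np.linalg.norm(r)<np.linalg.norm(best): best=r
    print('t',round(s['time_s'],2),'pos',s['ee_pos'].round(4),'yaw',cur.round(1),'xdir',T[:,0].round(3),'ydir',T[:,1].round(2),'SHIFT',out,'TURN',np.round(np.degrees(best)/5,2),'w',round(s['width'],3),'F',s['wrist_force'].round(1),'q',s['q'].round(2))
def hole(n,d,c0,zp,r=.03):
    """centroid of the opening in plane z=zp near c0: pixels whose depth lies well below the plane, intersected with plane"""
    c=manip.calibration(n);P=cloud(n,d);o=np.array(c['position']);ray=P-o
    with np.errstate(all='ignore'): Q=o+ray*((zp-o[2])/ray[...,2])[...,None]
    m=(np.hypot(Q[...,0]-c0[0],Q[...,1]-c0[1])<r)&(P[...,2]<zp-.008)
    return Q[m].mean(0),m.sum(),Q
E
python3 - <<'E'
from h import *
for n,cb,cp in(('top',(.5266,.2792),(.562,.035)),('side',(.5214,.275),(.557,.030))):
    a=np.load(f'pics/{n}0.npz'); d=a['d']
    for zp in(.114,):
        for r in(.019,.022,.025):
            c=cp
            for _ in range(4): q,k,Q=hole(n,d,c,zp,r); c=q[:2]
            print(n,'pocket',q.round(4),k)
    P=cloud(n,d); m=(np.hypot(P[...,0]-cb[0],P[...,1]-cb[1])<.04)&(P[...,2]>.022)&(P[...,2]<.04)
    _,_,Q=hole(n,d,cb,.028); pts=Q[m][:,:2].astype(np.float32)*1000
    print(n,'bushing circle',np.round(cv2.minEnclosingCircle(pts)[0],1),pts.mean(0).round(1),m.sum())
    m=(np.hypot(P[...,0]-.508,P[...,1]+.255)<.02)&(P[...,2]>.05)&(P[...,2]<.17)
    for lo,hi in((.06,.09),(.09,.12),(.12,.15),(.158,.18)):
        k=(P[...,2]>lo)&(P[...,2]<hi)&(np.hypot(P[...,0]-.508,P[...,1]+.255)<.02); print('rod',lo,P[k].mean(0).round(4),k.sum())
rows(.524,.277,.15,0)
E
```

```text
top pocket [0.5561 0.0396 0.114 ] 79
top pocket [0.5563 0.0395 0.114 ] 80
top pocket [0.5563 0.0395 0.114 ] 80
top bushing circle [527.  278.8] [526.4 279.3] 101
rod 0.06 [ 0.5093 -0.2495  0.075 ] 9
rod 0.09 [ 0.5085 -0.2504  0.1052] 14
rod 0.12 [ 0.5086 -0.2507  0.1341] 12
rod 0.158 [ 0.5094 -0.2537  0.166 ] 20
side pocket [0.5508 0.0328 0.114 ] 46
side pocket [0.5508 0.0328 0.114 ] 46
side pocket [0.5508 0.0328 0.114 ] 46
side bushing circle [521.  273.4] [521.2 273.7] 72
rod 0.06 [ 0.5043 -0.2603  0.0752] 59
rod 0.09 [ 0.5041 -0.2602  0.1051] 66
rod 0.12 [ 0.5045 -0.2605  0.1358] 68
rod 0.158 [ 0.505  -0.2585  0.1651] 53
t 0.8 pos [0.2655 0.5658 0.2367] yaw 64.9 xdir [ 0.  0. -1.] ydir [-0.91  0.42 -0.  ] SHIFT [  86.7 -356.7 -151.6] TURN [12.97  0.   -0.  ] w 0.999 F [-0.5  0.3 -0.3] q [ 1.03  0.49  1.56  0.    1.09 -0.11]
```

```bash
python3 -m inch '[[[60,-357,-152,13,0,0,0.6],[60,-357,-152,13,0,0,0.6],[60,-357,-152,13,0,0,0.6],[60,-357,-152,13,0,0,0.6],[60,-357,-152,13,0,0,0.6],[60,-357,-152,13,0,0,0.6],[60,-357,-152,13,0,0,0.6],[60,-357,-152,13,0,0,0.6],[60,-357,-152,13,0,0,0.6],[60,-357,-152,13,0,0,0.6]]]' 5; python3 -c "
from h import *
rows(.524,.277,.042,0)"
```

```text
time_s: 1.63
ee_pos: [0.5267, 0.273, 0.1759]
tool_rot: [0.01, 1.571, -0.01]
wrist_force: [-0.4, 0.7, -0.2]
width: 0.6
t 1.63 pos [0.5267 0.273  0.1759] yaw -0.7 xdir [ 0. -0. -1.] ydir [ 0.01  1.   -0.  ] SHIFT [133.9   4.   -2.8] TURN [-0.15  0.    0.  ] w 0.6 F [-0.4  0.7 -0.2] q [ 0.37  0.51  1.71 -0.    0.92  0.38]
```

```bash
python3 -m inch '[[[40,0,0,0,0,0,0.6],[80,0,0,0,0,0,0.6],[110,0,0,0,0,0,0.6],[125,0,0,0,0,0,0.6],[135,0,0,0,0,0,0.6],[135,0,0,0,0,0,0.3],[135,0,0,0,0,0,0.3],[135,0,0,0,0,0,0.3],[135,0,0,0,0,0,0.3],[135,0,0,0,0,0,0.3]]]' 4; python3 -c "
from h import *
rows(.524,.277,.042,0)
im,d=manip.camera('side');cv2.imwrite('pics/g1.png',cv2.resize(im[100:240,200:380,::-1],(720,560),interpolation=cv2.INTER_CUBIC))"
```

```text
time_s: 2.47
ee_pos: [0.5247, 0.2769, 0.043]
tool_rot: [0.003, 1.569, -0.001]
wrist_force: [-0.5, 0.5, 5.4]
width: 0.364
t 2.47 pos [0.5247 0.2769 0.043 ] yaw -0.1 xdir [ 0.002  0.001 -1.   ] ydir [0. 1. 0.] SHIFT [ 1.   0.1 -0.7] TURN [-0.03  0.03 -0.01] w 0.364 F [-0.5  0.5  5.4] q [0.37 0.7  1.8  0.   0.64 0.38]
```

View pics/g1.png

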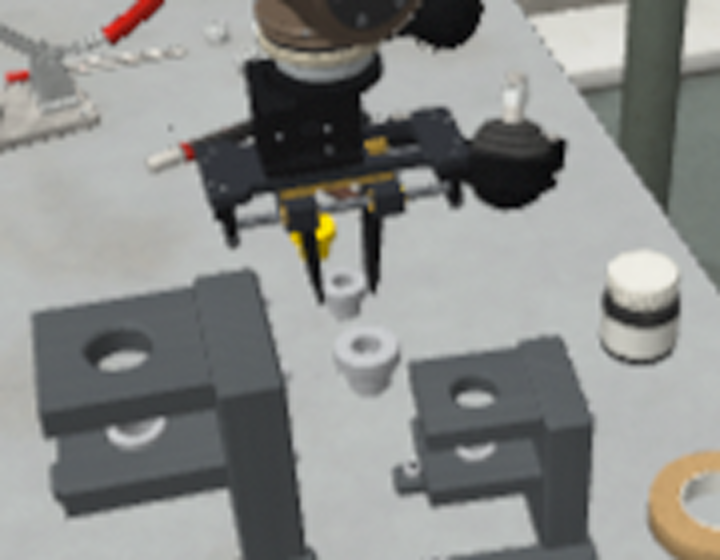

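The fingers surround the small bushing at crop (345,290). An upward force of 5 N shows, so I'll let it settle and check again.

```bash
python3 -m inch '[[[0,0,0,0,0,0,0.3],[0,0,0,0,0,0,0.3],[0,0,0,0,0,0,0.3]]]'; python3 -c "
from h import *
rows(.524,.277,.042,0)"
```

```text
time_s: 2.77
ee_pos: [0.5247, 0.2768, 0.0429]
tool_rot: [0.003, 1.569, -0.001]
wrist_force: [-0.7, 0.1, 6.2]
width: 0.364
t 2.77 pos [0.5247 0.2768 0.0429] yaw -0.1 xdir [ 0.002  0.001 -1.   ] ydir [0. 1. 0.] SHIFT [ 0.9  0.1 -0.7] TURN [-0.03  0.02 -0.01] w 0.364 F [-0.7  0.1  6.2] q [0.37 0.7  1.8  0.   0.64 0.38]
```

```bash
python3 -m inch '[[[0,0,0,0,0,0,0.6],[0,0,0,0,0,0,0.6],[0,0,0,0,0,0,0.6],[0,0,0,0,0,0,0.6]]]'; python3 -m inch '[[[-20,0,-0.5,0,0,0,0.6],[-40,0,-0.5,4,0,0,0.6],[-40,0,-0.5,8,0,0,0.6],[-40,0,-0.5,12,0,0,0.6],[-40,0,-0.5,18,0,0,0.6],[-40,0,-0.5,18,0,0,0.6],[-40,0,-0.5,18,0,0,0.6],[-40,0,-0.5,18,0,0,0.6],[-40,0,-0.5,18,0,0,0.6],[-40,0,-0.5,18,0,0,0.6]]]';python3 -m inch '[[[0,0,0,18,0,0,0.6],[0,0,0,18,0,0,0.6],[0,0,0,18,0,0,0.6],[0,0,0,18,0,0,0.6],[0,0,0,18,0,0,0.6]]]' ; python3 -c "
from h import *
rows(.524,.277,.042,90)"
```

```text
time_s: 3.1
ee_pos: [0.5241, 0.2765, 0.0417]
tool_rot: [0.002, 1.571, -0.002]
wrist_force: [-0.6, 0.3, -0.3]
width: 0.575
time_s: 3.93
ee_pos: [0.5236, 0.2765, 0.0815]
tool_rot: [0.881, 1.385, -0.882]
wrist_force: [-0.1, 0.1, -0.2]
width: 0.6
time_s: 4.35
ee_pos: [0.5236, 0.2765, 0.0816]
tool_rot: [1.346, 1.115, -1.346]
wrist_force: [0.4, 0.0, -0.8]
width: 0.601
t 4.35 pos [0.5236 0.2765 0.0816] yaw -100.8 xdir [-0. -0. -1.] ydir [ 0.98 -0.19 -0.  ] SHIFT [39.6  0.3 -0.6] TURN [-2.15  0.    0.  ] w 0.601 F [ 0.4  0.  -0.8] q [0.37 0.64 1.78 0.   0.72 2.13]
```

```bash
python3 -m inch '[[[20,0,0,-2.15,0,0,0.6],[35,0,0,-2.15,0,0,0.6],[42.6,0,0,-2.15,0,0,0.6],[42.6,0,0,-2.15,0,0,0.6],[42.6,0,0,-2.15,0,0,0.3],[42.6,0,0,-2.15,0,0,0.3],[42.6,0,0,-2.15,0,0,0.3],[42.6,0,0,-2.15,0,0,0.3],[42.6,0,0,-2.15,0,0,0.3],[42.6,0,0,-2.15,0,0,0.3]]]'; python3 -c "
from h import *
rows(.524,.277,.039,90)"
```

```text
time_s: 5.18
ee_pos: [0.524, 0.2767, 0.0398]
tool_rot: [1.206, 1.211, -1.204]
wrist_force: [-0.5, 0.4, 5.7]
width: 0.363
t 5.18 pos [0.524  0.2767 0.0398] yaw -89.7 xdir [ 0.001  0.001 -1.   ] ydir [1.   0.01 0.  ] SHIFT [ 0.8  0.  -0.3] TURN [ 0.07 -0.01 -0.01] w 0.363 F [-0.5  0.4  5.7] q [0.37 0.7  1.8  0.   0.64 1.94]
```

```bash
python3 -m inch '[[[0,0,0,0,0,0,0.2],[0,0,0,0,0,0,0.2],[0,0,0,0,0,0,0.2],[-10,0,0,0,0,0,0.2],[-25,0,0,0,0,0,0.2],[-40,0,0,0,0,0,0.2],[-40,0,0,0,0,0,0.2]]]' 20; python3 -c "
from h import *
rows(.524,.277,.039,90)
im,d=manip.camera('side');cv2.imwrite('pics/g2.png',cv2.resize(im[120:210,240:350,::-1],(733,600),interpolation=cv2.INTER_CUBIC))"
```

```text
time_s: 5.77
ee_pos: [0.5246, 0.2769, 0.0818]
tool_rot: [1.208, 1.21, -1.202]
wrist_force: [1.1, 0.2, -0.3]
width: 0.361
t 5.77 pos [0.5246 0.2769 0.0818] yaw -89.7 xdir [ 0.003  0.001 -1.   ] ydir [1.   0.01 0.  ] SHIFT [42.8 -0.7 -0. ] TURN [ 0.07 -0.02 -0.04] w 0.361 F [ 1.1  0.2 -0.3] q [0.37 0.64 1.78 0.   0.72 1.94]
```

View pics/g2.png

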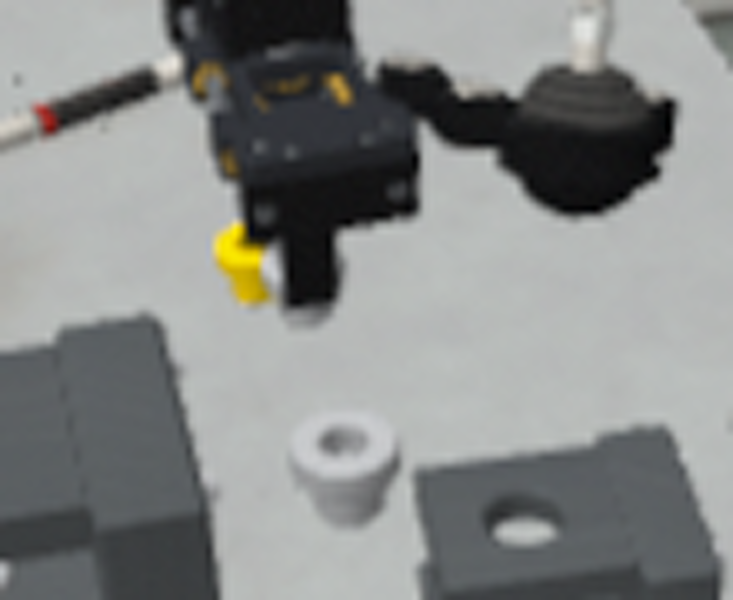

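The bushing is held and lifted, at crop (305,285). I'll refine the pocket estimate, since an 8 mm depth threshold biases an oblique view.

```bash
python3 - <<'E'
from h import *
from scipy.ndimage import map_coordinates
from scipy.optimize import minimize
for n,cp,bias in(('top',(.5562,.0395),(-2.0,-2.3)),('side',(.5508,.0328),(3.6,3.3))):
    a=np.load(f'pics/{n}0.npz'); d=a['d']
    c=manip.calibration(n);P=cloud(n,d);o=np.array(c['position']);Rm=rot(c['orientation'])
    for th in(.002,.003,.005,.008):
        _,_,Q=hole(n,d,cp,.114)
        m=(np.hypot(Q[...,0]-cp[0],Q[...,1]-cp[1])<.022)&(P[...,2]<.114+({'top':0,'side':-.001}[n])-th)
        q=Q[m][:,:2].astype(np.float32)*1000
        (cx,cy),r=cv2.minEnclosingCircle(q); print(n,th,m.sum(),q.mean(0).round(1),'enc',round(cx,1),round(cy,1),round(r,1))
    # rectified plane view z=.114, 0.5 mm/px
    xs=cp[0]+np.arange(-.04,.04,.0005); ys=cp[1]+np.arange(-.04,.04,.0005)
    X,Y=np.meshgrid(xs,ys,indexing='ij'); W=np.stack([X,Y,np.full_like(X,.114)],-1)
    p=(W-o)@Rm; u=c['cx']+c['fx']*p[...,0]/-p[...,2]; v=c['cy']+c['fy']*p[...,1]/p[...,2]
    im=cv2.remap(a['im'],u.astype(np.float32),v.astype(np.float32),cv2.INTER_CUBIC)[::-1,::-1]
    im=np.ascontiguousarray(cv2.resize(im,(480,480)))  # up=+x, left=+y
    cv2.circle(im,(240,240),int(13.5*6),(255,0,0),1); cv2.drawMarker(im,(240,240),(255,0,0)); globals()[n]=im
cv2.imwrite('pics/rect.png',cv2.resize(np.hstack([top,side]),(800,400))[:,:,::-1])
E
```

```text
top 0.002 111 [556.9  40. ] enc 556.8 39.6 21.5
top 0.003 97 [557.1  39.9] enc 557.3 40.6 21.5
top 0.005 84 [556.7  39.8] enc 561.3 40.5 18.0
top 0.008 80 [556.3  39.5] enc 560.7 38.3 17.4
side 0.002 65 [551.5  35.7] enc 551.3 36.9 13.4
side 0.003 58 [551.3  34.9] enc 551.4 34.8 12.1
side 0.005 53 [551.   34.1] enc 551.2 34.4 11.8
side 0.008 44 [551.   32.4] enc 551.0 33.6 11.7
```

View pics/rect.png

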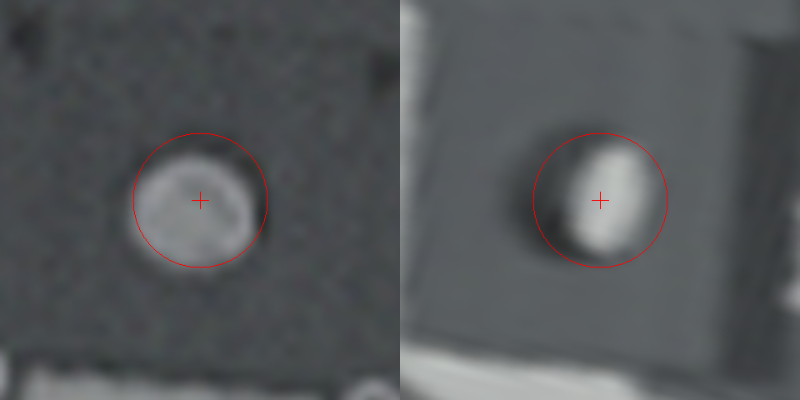

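Side and top now agree: pocket at about (0.5545, 0.038), with the hole centre in the rectified views at (198,202) and (585,197).

```bash
python3 -c "
from h import *
rows(.554,.0378,.175)"; python3 -m inch '[[[-40,0,0,0,0,0,0.2],[-80,0,0,0,0,0,0.2],[-93,10,40,0,0,0,0.2],[-93,20,80,0,0,0,0.2],[-93,25,120,0,0,0,0.2],[-93,28,160,0,0,0,0.2],[-93,28,200,0,0,0,0.2],[-93,28,225,0,0,0,0.2],[-93,28,238,0,0,0,0.2],[-93,28,239,0,0,0,0.2]]]';python3 -m inch '[[[0,0,0,0,0,0,0.2],[0,0,0,0,0,0,0.2]]]' ; python3 -c "
from h import *
rows(.554,.0378,.165,-90)"
```

```text
t 5.82 pos [0.5241 0.2767 0.0805] yaw -89.7 xdir [ 0.002  0.001 -1.   ] ydir [1.   0.01 0.  ] SHIFT [-94.7  28.7 239. ] TURN [-0.   -0.01 -0.03] w 0.358 F [-0.3  0.4 -0.7] q [0.37 0.64 1.78 0.   0.72 1.94]
time_s: 6.65
ee_pos: [0.5529, 0.0356, 0.1714]
tool_rot: [1.206, 1.211, -1.208]
wrist_force: [0.9, 0.7, -1.2]
width: 0.363
time_s: 6.82
ee_pos: [0.5529, 0.0387, 0.1717]
tool_rot: [1.204, 1.213, -1.205]
wrist_force: [0.5, -0.4, -0.2]
width: 0.364
t 6.82 pos [0.5529 0.0387 0.1717] yaw -89.6 xdir [-0.  0. -1.] ydir [ 1.    0.01 -0.  ] SHIFT [6.7 1.1 0.9] TURN [ 0.07 -0.    0.01] w 0.364 F [ 0.5 -0.4 -0.2] q [-0.05  0.47  1.81  0.    0.87  1.51]
```

```bash
python3 -m inch '[[[8,1.1,0.9,0,0,0,0.2],[13,1.1,0.9,0,0,0,0.2],[16,1.1,0.9,0,0,0,0.2],[18,1.1,0.9,0,0,0,0.2],[20,1.1,0.9,0,0,0,0.2],[20,1.1,0.9,0,0,0,0.2]]]'; python3 -c "
from h import *
rows(.554,.0378,.138,-90)
im,d=manip.camera('side');np.savez('pics/s3.npz',im=im,d=d);cv2.imwrite('pics/g3.png',cv2.resize(im[150:250,280:380,::-1],(600,600),interpolation=cv2.INTER_CUBIC))"
```

```text
time_s: 7.32
ee_pos: [0.5544, 0.0376, 0.1527]
tool_rot: [1.206, 1.212, -1.204]
wrist_force: [-2.2, 4.3, 9.7]
width: 0.358
t 7.32 pos [0.5544 0.0376 0.1527] yaw -89.6 xdir [ 0.001  0.001 -1.   ] ydir [1.   0.01 0.  ] SHIFT [14.7 -0.4 -0.2] TURN [ 0.07 -0.01 -0.01] w 0.358 F [-2.2  4.3  9.7] q [-0.05  0.49  1.82  0.    0.82  1.51]
```

View pics/g3.png

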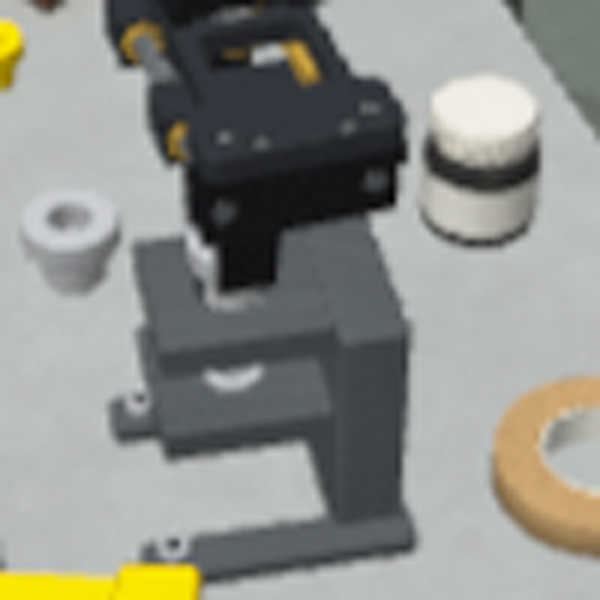

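Contact at the rim: the bushing stands on the mouth at crop (235,290). The force pushes towards -x, +y, so I'll follow it.

```bash
python3 -m inch '[[[0,-0.5,-0.7,0,0,0,0.2],[0.5,-0.8,-1.2,0,0,0,0.2],[1,-0.8,-1.6,0,0,0,0.2],[1,-0.8,-1.6,0,0,0,0.2]]]'; python3 -c "
from h import *
rows(.554,.0378,.138,-90)"
```

```text
time_s: 7.7
ee_pos: [0.5538, 0.0388, 0.1513]
tool_rot: [1.206, 1.211, -1.203]
wrist_force: [2.2, 1.4, 0.7]
width: 0.363
t 7.7 pos [0.5538 0.0388 0.1513] yaw -89.6 xdir [ 0.001  0.    -1.   ] ydir [1.   0.01 0.  ] SHIFT [13.3  0.2  1. ] TURN [ 0.07 -0.   -0.02] w 0.363 F [2.2 1.4 0.7] q [-0.05  0.5   1.82  0.    0.82  1.52]
```

Force dropped and it is going down; continue, recentring 0.3 mm in +x.

```bash
python3 -m inch '[[[1,0.3,-0.2,0,0,0,0.2],[2.5,0.3,-0.2,0,0,0,0.2],[4,0.3,-0.2,0,0,0,0.2],[4,0.3,-0.2,0,0,0,0.2]]]'; python3 -c "
from h import *
rows(.554,.0378,.138,-90)"
```

```text
time_s: 8.03
ee_pos: [0.5538, 0.0388, 0.1467]
tool_rot: [1.205, 1.212, -1.205]
wrist_force: [2.9, 3.5, -1.2]
width: 0.36
t 8.03 pos [0.5538 0.0388 0.1467] yaw -89.7 xdir [ 0.  0. -1.] ydir [1.   0.01 0.  ] SHIFT [8.7 0.2 1. ] TURN [ 0.07 -0.   -0.  ] w 0.36 F [ 2.9  3.5 -1.2] q [-0.05  0.5   1.83  0.    0.81  1.52]
```

It is entering, bottom at about 0.107. Go on down with a bit more shift.

```bash
python3 -m inch '[[[1.5,0.3,-0.4,0,0,0,0.2],[3,0.3,-0.4,0,0,0,0.2],[4.5,0.3,-0.4,0,0,0,0.2],[6,0.3,-0.4,0,0,0,0.2],[7,0.3,-0.4,0,0,0,0.2],[7,0.3,-0.4,0,0,0,0.2]]]'; python3 -c "
from h import *
rows(.554,.0378,.138,-90)"
```

```text
time_s: 8.53
ee_pos: [0.5539, 0.039, 0.1398]
tool_rot: [1.205, 1.212, -1.205]
wrist_force: [1.0, 1.6, -1.0]
width: 0.364
t 8.53 pos [0.5539 0.039  0.1398] yaw -89.7 xdir [-0.  0. -1.] ydir [ 1.    0.01 -0.  ] SHIFT [1.8 0.1 1.2] TURN [ 0.07 -0.    0.  ] w 0.364 F [ 1.   1.6 -1. ] q [-0.05  0.51  1.83  0.    0.8   1.52]
```

```bash
python3 -m inch '[[[1,0,0,0,0,0,0.2],[2,0,0,0,0,0,0.2],[3,0,0,0,0,0,0.2],[3,0,0,0,0,0,0.2]]]'; python3 -c "
from h import *
rows(.554,.0378,.138,-90)"
```

```text
time_s: 8.87
ee_pos: [0.5539, 0.039, 0.1375]
tool_rot: [1.205, 1.212, -1.205]
wrist_force: [0.1, 1.1, 6.3]
width: 0.363
t 8.87 pos [0.5539 0.039  0.1375] yaw -89.7 xdir [ 0.  0. -1.] ydir [1.   0.01 0.  ] SHIFT [-0.5  0.1  1.2] TURN [ 0.07 -0.   -0.  ] w 0.363 F [0.1 1.1 6.3] q [-0.05  0.52  1.84  0.    0.79  1.52]
```

Seated with 6 N. Release, rise, and look.

```bash
python3 -m inch '[[[-0.5,0,0,0,0,0,0.6],[-0.5,0,0,0,0,0,0.6],[-0.5,0,0,0,0,0,0.6],[-0.5,0,0,0,0,0,0.6],[-15,0,0,0,0,0,0.6],[-40,0,0,0,0,0,0.6],[-75,0,0,0,0,0,0.6],[-75,0,40,0,0,0,0.6],[-75,0,80,0,0,0,0.6],[-75,0,120,0,0,0,0.6]]]';python3 -m inch '[[[0,-10,40,0,0,0,0.6],[0,-30,80,0,0,0,0.6],[0,-40,120,0,0,0,0.6],[0,-46,150,0,0,0,0.6],[0,-46,165,0,0,0,0.6],[0,-46,170,0,0,0,0.6],[0,-46,170,0,0,0,0.6]]]'; python3 - <<'E'
from h import *
rows(.508,-.2555,.146,-90)
st=[]
for n,cp in(('top',(.5562,.0395)),('side',(.5510,.0358))):
    im,d=manip.camera(n);P=cloud(n,d)
    _,_,Q=hole(n,d,cp,.126); m=(np.hypot(Q[...,0]-cp[0],Q[...,1]-cp[1])<.03)&(P[...,2]>.120)&(P[...,2]<.14)
    q=Q[m][:,:2].astype(np.float32)*1000; print(n,m.sum(),'head z',np.percentile(P[m][:,2],[10,50,90]).round(4),'ctr',q.mean(0).round(1),cv2.minEnclosingCircle(q))
    l,t=(280,160) if n=='top' else (270,165)
    st.append(cv2.resize(im[t:t+80,l:l+80,::-1],(400,400),interpolation=cv2.INTER_CUBIC))
cv2.imwrite('pics/seat.png',np.hstack(st))
E
```

```text
time_s: 9.7
ee_pos: [0.5545, -0.0819, 0.2126]
tool_rot: [1.204, 1.212, -1.203]
wrist_force: [0.9, 0.5, -0.1]
width: 0.599
time_s: 10.28
ee_pos: [0.5097, -0.2517, 0.2117]
tool_rot: [1.206, 1.212, -1.206]
wrist_force: [0.3, -0.2, -0.5]
width: 0.6
t 10.28 pos [ 0.5097 -0.2517  0.2117] yaw -89.7 xdir [-0.  0. -1.] ydir [ 1.  0. -0.] SHIFT [65.7 -1.7  3.8] TURN [ 0.05 -0.    0.  ] w 0.6 F [ 0.3 -0.2 -0.5] q [-0.57  0.44  1.73  0.    0.97  0.99]
top 117 head z [0.1218 0.1255 0.1293] ctr [556.1  38.5] ((557.6439819335938, 38.11898422241211), 26.4903621673584)
side 2 head z [0.1249 0.1252 0.1255] ctr [539.8  48.5] ((539.78564453125, 48.48991394042969), 2.1089704036712646)
```

View pics/seat.png

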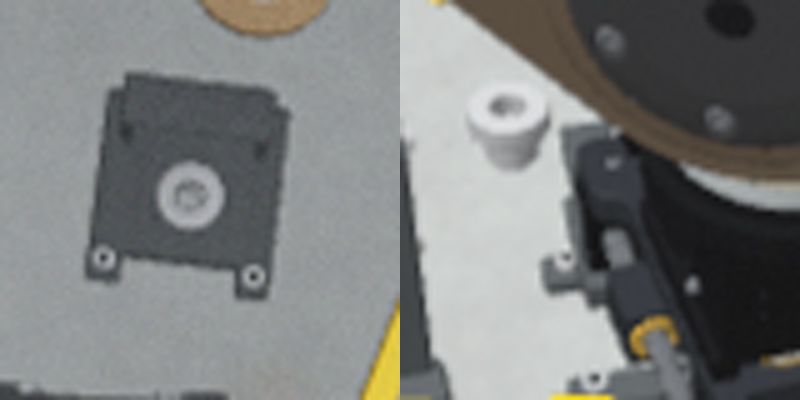

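Top view: the bushing is seated in the bracket (head at crop (190,195), level, head top about 0.1255). The side view is blocked by the arm. Now the rod.

```bash
python3 -m inch '[[[0,-1.7,3.8,0,0,0,0.5],[30,-1.7,3.8,0,0,0,0.5],[50,-1.7,3.8,0,0,0,0.5],[65,-1.7,3.8,0,0,0,0.5],[65,-1.7,3.8,0,0,0,0.5],[65,-1.7,3.8,0,0,0,0.05],[65,-1.7,3.8,0,0,0,0.05],[65,-1.7,3.8,0,0,0,0.05],[65,-1.7,3.8,0,0,0,0.05],[65,-1.7,3.8,0,0,0,0.05]]]' 5;python3 -m inch '[[[0,0,0,0,0,0,0.05],[0,0,0,0,0,0,0.05],[0,0,0,0,0,0,0.05],[0,0,0,0,0,0,0.05]]]'; python3 -c "
from h import *
rows(.508,-.2555,.146,-90)"
```

```text
time_s: 11.22
ee_pos: [0.5082, -0.2551, 0.1478]
tool_rot: [1.205, 1.211, -1.204]
wrist_force: [0.4, -0.2, -0.8]
width: 0.211
time_s: 11.55
ee_pos: [0.5081, -0.2551, 0.1473]
tool_rot: [1.205, 1.211, -1.205]
wrist_force: [-0.3, 0.2, 4.2]
width: 0.12
t 11.55 pos [ 0.5081 -0.2551  0.1473] yaw -89.7 xdir [ 0.001 -0.    -1.   ] ydir [1.   0.01 0.  ] SHIFT [ 1.3 -0.1  0.4] TURN [ 0.07  0.   -0.01] w 0.12 F [-0.3  0.2  4.2] q [-0.58  0.52  1.79  0.    0.83  0.98]
```

```bash
python3 -m inch '[[[0,0,0,0,0,0,0],[0,0,0,0,0,0,0],[0,0,0,0,0,0,0],[-10,0,0,0,0,0,0],[-40,0,0,0,0,0,0],[-80,0,0,0,0,0,0],[-120,0,0,0,0,0,0],[-145,0,0,0,0,0,0],[-145,0,0,0,0,0,0]]]' 35; python3 - <<'E'
from h import *
rows(.5543,.0385,.293,-90)
for n in('top','side'):
    im,d=manip.camera(n);P=cloud(n,d)
    if n=='side': cv2.imwrite('pics/rod.png',cv2.resize(im[200:360,260:420,::-1],(600,600),interpolation=cv2.INTER_CUBIC))
    for lo,hi in((.16,.18),(.18,.2),(.2,.22),(.22,.24)):
        k=(P[...,2]>lo)&(P[...,2]<hi)&(np.hypot(P[...,0]-.507,P[...,1]+.257)<.02); print(n,lo,np.median(P[k],0).round(4) if k.sum() else '',k.sum())
E
```

```text
time_s: 12.3
ee_pos: [0.5091, -0.2557, 0.2979]
tool_rot: [1.205, 1.203, -1.202]
wrist_force: [0.6, -1.8, -1.0]
width: 0.116
t 12.3 pos [ 0.5091 -0.2557  0.2979] yaw -89.7 xdir [ 0.007 -0.005 -1.   ] ydir [1.   0.01 0.01] SHIFT [   3.9   47.  -294. ] TURN [ 0.07  0.05 -0.08] w 0.116 F [ 0.6 -1.8 -1. ] q [-0.58  0.35  1.62  0.    1.16  0.98]
top 0.16  0
top 0.18  0
top 0.2  0
top 0.22  0
side 0.16 [ 0.5045 -0.2619  0.1707] 52
side 0.18 [ 0.5042 -0.2619  0.1907] 59
side 0.2 [ 0.5046 -0.262   0.2101] 58
side 0.22 [ 0.5045 -0.2616  0.231 ] 66
```

View pics/rod.png

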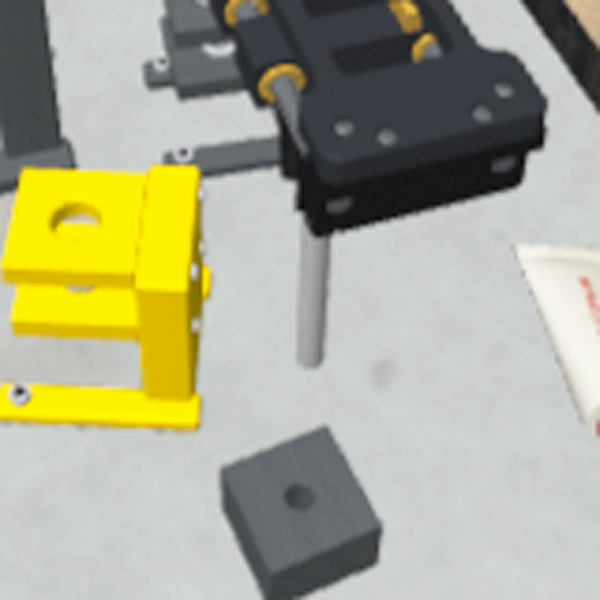

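The rod is held upright, lower end at crop (312,362). Carry it over the bracket.

```bash
python3 -m inch '[[[0,8,-20,0,0,0,0],[0,16,-60,0,0,0,0],[0,24,-100,0,0,0,0],[0,32,-140,0,0,0,0],[0,40,-180,0,0,0,0],[0,46,-220,0,0,0,0],[0,46,-255,0,0,0,0],[0,46,-280,0,0,0,0],[0,46,-294,0,0,0,0],[0,46,-294,0,0,0,0]]]';python3 -m inch '[[[0,0,0,0,0,0,0],[0,0,0,0,0,0,0],[0,0,0,0,0,0,0]]]'; python3 - <<'E'
from h import *
rows(.554,.0385,.27,-90)
im,d=manip.camera('side');P=cloud('side',d)
for lo,hi in((.16,.175),(.175,.19),(.2,.22),(.22,.24)):
    k=(P[...,2]>lo)&(P[...,2]<hi)&(np.hypot(P[...,0]-.552,P[...,1]-.035)<.02); print(lo,np.median(P[k],0).round(4) if k.sum() else '',k.sum())
cv2.imwrite('pics/over.png',cv2.resize(im[130:260,270:400,::-1],(600,600),interpolation=cv2.INTER_CUBIC))
E
```

```text
time_s: 13.23
ee_pos: [0.5514, 0.0418, 0.2902]
tool_rot: [1.201, 1.216, -1.205]
wrist_force: [-0.7, -1.1, -1.2]
width: 0.121
time_s: 13.48
ee_pos: [0.5522, 0.0382, 0.2914]
tool_rot: [1.205, 1.212, -1.206]
wrist_force: [-0.2, -0.3, -1.3]
width: 0.12
t 13.48 pos [0.5522 0.0382 0.2914] yaw -89.7 xdir [-0.001 -0.    -1.   ] ydir [ 1.  0. -0.] SHIFT [21.4  1.9 -0.3] TURN [0.06 0.   0.01] w 0.12 F [-0.2 -0.3 -1.3] q [-0.05  0.34  1.66 -0.    1.14  1.52]
0.16 [0.5483 0.0321 0.168 ] 30
0.175 [0.5486 0.032  0.1818] 33
0.2 [0.5486 0.032  0.2099] 43
0.22 [0.5485 0.0324 0.2299] 50
```

View pics/over.png

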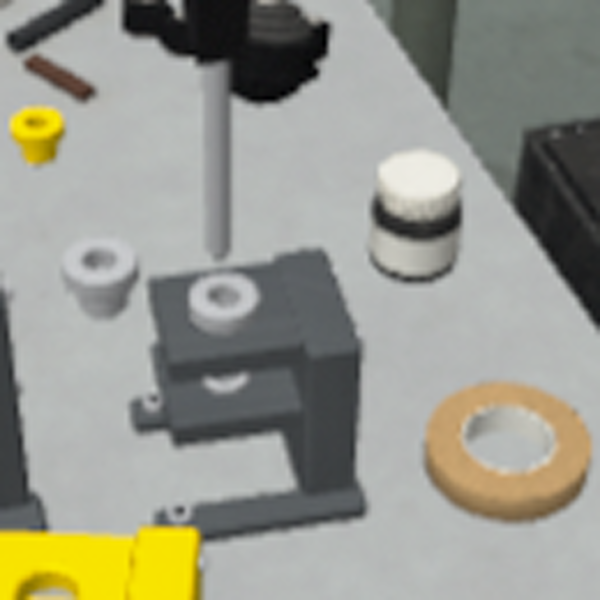

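The bushing sits flat with its bore at crop (224,295). The rod is upright above it, about 2–3 mm short in +x. Measure the relative offset from one fresh image.

```bash
python3 - <<'E'
from h import *
im,d=manip.camera('side');P=cloud('side',d)
_,_,Q=hole('side',d,(.551,.036),.126)
# head + bore outline at z=.126: bright steel pixels projected on plane, fit circle r=18 by depth
m=(np.hypot(Q[...,0]-.551,Q[...,1]-.036)<.03)&(P[...,2]>.1215)&(P[...,2]<.131)
q=Q[m][:,:2].astype(np.float32)*1000
print(m.sum(),q.mean(0),cv2.minEnclosingCircle(q),cv2.fitEllipse(cv2.convexHull(q)))
o=np.array(manip.calibration('side')['position'])
for lo,hi in((.165,.19),(.19,.22)):
    k=(P[...,2]>lo)&(P[...,2]<hi)&(np.hypot(P[...,0]-.552,P[...,1]-.035)<.02)
    c=P[k].mean(0); v=(c-o)[:2]; v/=np.linalg.norm(v); print('rod axis',(c[:2]+v*.0047)*1000)
E
```

```text
113 [550.5691    33.642826] ((550.8551635742188, 33.56943893432617), 18.858909606933594) ((550.3660888671875, 33.58305358886719), (34.81577682495117, 37.65684509277344), 171.60000610351562)
rod axis [549.42062817  37.12920442]
rod axis [549.63805205  37.12492858]
```

```bash
python3 -m inch '[[[5,2,-0.5,0,0,0,0],[12,2,-0.5,0,0,0,0],[18,2,-0.5,0,0,0,0],[22,2,-0.5,0,0,0,0],[25,2,-0.5,0,0,0,0],[28,2,-0.5,0,0,0,0],[30,2,-0.5,0,0,0,0],[30,2,-0.5,0,0,0,0]]]'; python3 -c "
from h import *
rows(.5542,.0388,.25,-90)"
```

```text
time_s: 14.25
ee_pos: [0.5541, 0.0397, 0.2616]
tool_rot: [1.205, 1.212, -1.205]
wrist_force: [0.1, 0.2, -1.3]
width: 0.118
t 14.25 pos [0.5541 0.0397 0.2616] yaw -89.7 xdir [-0.  0. -1.] ydir [ 1.    0.01 -0.  ] SHIFT [11.6  0.1  0.9] TURN [ 0.07 -0.    0.01] w 0.118 F [ 0.1  0.2 -1.3] q [-0.05  0.37  1.7   0.    1.08  1.52]
```

It has entered freely. Continue in steps.

```bash
python3 -m inch '[[[4,0,0.6,0,0,0,0],[8,0,0.6,0,0,0,0],[13,0,0.6,0,0,0,0],[18,0,0.6,0,0,0,0],[23,0,0.6,0,0,0,0],[23,0,0.6,0,0,0,0]]]'; python3 -c "
from h import *
rows(.5542,.0388,.25,-90)"
```

```text
time_s: 14.75
ee_pos: [0.5539, 0.0391, 0.2378]
tool_rot: [1.204, 1.213, -1.206]
wrist_force: [-0.3, -0.1, -1.8]
width: 0.117
t 14.75 pos [0.5539 0.0391 0.2378] yaw -89.7 xdir [-0.002  0.    -1.   ] ydir [ 1.    0.01 -0.  ] SHIFT [-12.2   0.3   0.3] TURN [ 0.07 -0.    0.02] w 0.117 F [-0.3 -0.1 -1.8] q [-0.05  0.39  1.73  0.    1.02  1.52]
```

```bash
python3 -m inch '[[[5,0,0,0,0,0,0],[10,0,0,0,0,0,0],[15,0,0,0,0,0,0],[20,0,0,0,0,0,0],[23,0,0,0,0,0,0],[26,0,0,0,0,0,0],[29,0,0,0,0,0,0],[31,0,0,0,0,0,0],[31,0,0,0,0,0,0]]]'; python3 -c "
from h import *
rows(.5542,.0388,.169,-90)"
```

```text
time_s: 15.5
ee_pos: [0.5541, 0.0391, 0.2076]
tool_rot: [1.205, 1.212, -1.205]
wrist_force: [0.0, 0.3, -1.1]
width: 0.114
t 15.5 pos [0.5541 0.0391 0.2076] yaw -89.7 xdir [-0.  0. -1.] ydir [ 1.    0.01 -0.  ] SHIFT [38.6  0.1  0.3] TURN [ 0.07 -0.    0.01] w 0.114 F [ 0.   0.3 -1.1] q [-0.05  0.43  1.77  0.    0.95  1.52]
```

```bash
python3 -m inch '[[[5,0,0,0,0,0,0],[10,0,0,0,0,0,0],[15,0,0,0,0,0,0],[20,0,0,0,0,0,0],[25,0,0,0,0,0,0],[30,0,0,0,0,0,0],[34,0,0,0,0,0,0],[37,0,0,0,0,0,0],[37,0,0,0,0,0,0],[37,0,0,0,0,0,0]]]'; python3 - <<'E'
from h import *
rows(.5542,.0388,.169,-90)
im,d=manip.camera('side');P=cloud('side',d)
cv2.imwrite('pics/end.png',cv2.resize(im[150:260,270:380,::-1],(600,600),interpolation=cv2.INTER_CUBIC))
E
```

```text
time_s: 16.33
ee_pos: [0.5542, 0.0391, 0.1709]
tool_rot: [1.205, 1.212, -1.205]
wrist_force: [-0.1, -0.6, -0.9]
width: 0.122
t 16.33 pos [0.5542 0.0391 0.1709] yaw -89.7 xdir [-0.  0. -1.] ydir [ 1.    0.01 -0.  ] SHIFT [ 1.9 -0.   0.3] TURN [ 0.07 -0.    0.  ] w 0.122 F [-0.1 -0.6 -0.9] q [-0.05  0.47  1.8   0.    0.87  1.52]
```

View pics/end.png

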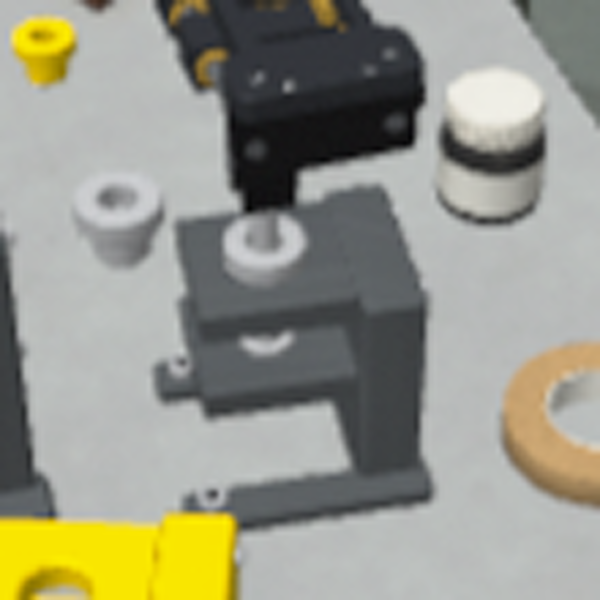

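The rod runs through the seated bushing, in the bore at crop (265,240), with no side force. The fingers are clear of the head. Hand in.

```bash
python3 -c "
from h import *
s=manip.read_state();print(s['time_s'],abs(s['qvel']).max(),s['width']);print(manip.finish_job())"
```

```text
16.3833 0.004464497412800964 0.12117822549457909
the job is handed in; nothing more can be done
None
```

The bushing is seated in the smaller dark bracket, and I handed the job in at 16.4 s with the gripper still holding the rod upright through both bushings.

- **Bushing:** I picked up the smaller steel one and felt it into the hole by wrist force. I pressed it home with about 6 N and let go. The top camera then put the top of its head at 0.1255 m, where 0.126 m is fully seated, and the later side pictures show it sitting flat.
- **Rod:** it is gripped with a set force of 35 N. It went down through both bushings with wrist forces of about 2 N or less, and I met no resistance. From the grip height, its lower end should be about 32 mm above the table, roughly 21 mm below the lower bushing. The fingertips are about 23 mm above the bushing head, and the arm was at rest.
- **Bystanders:** the jar and tape roll look undisturbed in the side pictures, and the grease tube was never approached. I did not measure any of the three again.

**Checks that disagreed or were not made:**
- The two cameras differed by about 5 mm, so I corrected both against the grasped bushing. Even then they put the hole's y position 2–4 mm below where I felt it (0.039 m), and I used the felt position.
- The gripper read about 34.5 mm across the 36 mm head, and squeezing it on the table gave an unexplained upward force of 4–6 N.
- The rod's lower end is hidden behind the lower arm in the last picture, so its height is calculated, not seen.

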